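# Fetch the press disc from the pen jig

### The arm

A 6-joint arm with a two-finger parallel gripper is mounted at the origin on the work surface. World frame = base frame: x ahead of the robot, y to its left, z up, the work surface at z = 0. Lengths are in m, angles in degrees, forces in N, time in s.
With the tool pointing down it reaches from about 0.4 to 0.825 m from the base axis. Payload 7 kg.
Tool frame: the origin (TCP) lies at the very end of the fingers, on their centre line; the grasp point (between the pads) lies behind it (r.grasp_offset is the z of the grasp point in the tool frame, in m); z points along the fingers, y is the direction in which the jaws open and shut (so a half turn about z gives the same grasp; the last joint's range is limited). The gripper opens to 88 mm and grips with 3 to 60 N. Pads are 19 mm wide; open, the fingers measure 130 mm over their backs; the gripper's body (78 mm by 193 mm) begins 47 mm behind the grasp point.
Start: joints at [89.33, 20.546, 0.682, 0, -70.136, -16.507], TCP at [0.199, 0.645, 0.227] pointing down, gripper open.
Joint ranges: [-176.03, 176.03], [-82.01, 121.73], [-58.28, 71.71], [-173.87, 95.51], [-174.79, -0.11], [-173.66, 173.66]. Speed limits (degrees/s): [136.94, 136.94, 172.46, 180, 180, 180].

### API

Orientations are given as [roll, pitch, yaw] about the fixed x, y, z axes, in that order (R = Rz(yaw) Ry(pitch) Rx(roll)).
In Python, from plant import r gives the robot as it stands. The module is installed in compiled form; this text tells all that it offers.
- The arm moves only by the tool servo_tool, never from a script. Its argument "targets" is a list of rows, each an object of numbers: "dx", "dy", "dz": the shift along the world's x, y, z in cm; "spin": the turn about the world's z in rad; "grip": the opening in per cent of the stroke, from 0 (shut) to 100 (fully open). A call has exactly 10 rows; each row is the pose to reach, as a shift and turn from the pose commanded when the call began; what a row does not reach only later rows make up. A row lasts 1/12 s, in which the tool goes at most 41.7 mm and 7.16 degrees, less where a joint would pass 70% of its speed; a pose out of reach is approached as far as the arm can. A call with a gripper value outside its range is refused whole. The fingers move at their own pace and stop on an object; "squeeze" is the grip in N (left out, the last holds). Time passes only in rows, so rows that repeat a pose let the fingers close, or fill a call up. It gives the time, the measured TCP pose, the force and the opening at its end, in the units of the state.
- r.get_state(): the state, without advancing time (a new reading comes with each control period).
- r.capture(name): name is "side" or "top" or "wrist"; returns the picture (420x560x3 uint8, blue, green, red); there is no depth.
- r.get_calibration(name): a dict with "K" (3x3 intrinsics, pixels), "k1" (the pictures are not rectified: a ray, as slopes to the right and down, at radius r is drawn at 1 + k1 r^2 times it, then the intrinsics apply), "extrinsics" (4x4, takes a point from camera to world coordinates). Camera axes: x right, y down, z forward; pixel columns grow to the right and rows downward; lengths in m; the calibration is good to about 2 mm. A picture is of the moment at which its call begins: read the wrist's pose just before it. get_calibration takes no time and is no camera call; for the wrist camera it gives the pose at the moment of the call.
- r.close_job(): hands the job in, once; it reports no verdict.
Trained networks look in the newest picture that a camera, given by its name, has taken for a name from the list of things; names that differ only in an ending like _2 or _b are one class to them, and where a whole thing is asked for, a point or a joint stands for the part that bears it (a point fixed in the world has none). Each returns a list of dicts, best first, with "p" (0 to 1); they miss things now and then, are a little off and sometimes report something else, mostly with a low value. They report only what shows in the picture. A call takes as long as a camera call. They do not tell look-alikes from the thing itself.
- r.cut_out(name, camera): "mask" (420x560 bool, what is visible of it) and "extent" ([left, top, right, bottom] in pixels, round what is visible of it).
The state is a dict: "time_s": time; "joints": joint angles; "qd": joint speeds; "joint_torque": joint torques, N m; "tcp_pos": TCP position; "eef_rot": TCP orientation; "contact_force": force on the tool from outside, world axes, zero at the start; "moment": the same for the moment, N m; "gripper_width": finger opening in m.
Only numpy, scipy, OpenCV 4.12 (cv2) and the standard library are available. Lean on these libraries where they do the work, as an engineer would, in place of code of your own. Each camera call takes 0.05 s, during which the arm holds its last target. There are 200 camera calls.

### The job

I need the aluminium disc out of the pen jig. Lay the two pen blanks that cover it, the brown one and the blue one, on the grey mat, push the red plunger fully down so that the disc comes up out of its well, and set the disc flat in the middle of the yellow pad. Then put each blank back in its own place where it lay on the jig, leaving the two brass bushings on the jig standing where they are.

Things in the scene. Friction and masses are not known exactly. Their poses are not given: they have to be found in the camera images.
- blank_walnut_center (a point): Dark brown wooden pen blank, a square bar 127 long (its x axis), 19 wide and 19 high; this point is its centre. It starts lying on the jig along one of the two rows of dark inlay strips (either one; the other blank has the other), 23.5 mm to one side of the well's axis, covering an edge of the disc. There are 28 mm free between the two blanks.
- blank_blue_center (a point): Blue acrylic pen blank, same size (127 x 19 x 19 mm, x axis along its length); this point is its centre. Lies on the jig parallel to the brown one.
- disc_center (a point): Plain aluminium disc, 56 mm in diameter, 20 mm thick, about 0.13 kg; this point is its centre, z is its axis. It starts flush in the well in the jig between and partly under the blanks, with no room to grip it until the plunger has raised it 16 mm.
- board: The jig: a fixed pine block 160 (x) by 196 (y) mm, flat top 50 mm above the bench. Origin on the bench under the axis of the well (58 mm across, 20 mm deep); x along the blanks. The block reaches from y = -132 to +64 mm and x = -80 to +80 mm. Rows of dark inlay strips at y = +23.5 and -23.5 mm show where blanks lie.
- plunger (a joint): Travel of the red plunger in m: 0 up, 0.016 fully down. Pushing it down (about 7 N) raises an ejector pin through the floor of the well by the same amount. It has no spring: friction holds it and the raised disc where they are left.
- plunger_top (a point): Centre of the top face of the red plunger button, 30 mm in diameter, on the jig at x = 0, y = -104 mm of the jig's frame; 26 mm above the jig's top when up, 10 mm when fully down.
- bush_near_center (a point): Brass bushing, 18 mm in diameter, 24 mm tall, standing loose on the jig beside the plunger (x about -58 mm, y about -110 mm of the jig's frame). Its centre. Leave it standing.
- bush_far_center (a point): The other brass bushing, same size, on the plunger's other side (x about +58 mm). Its centre. Leave it standing.
- mat: Fixed grey rubber mat with a dark rim, 175 (x) by 125 (y) mm, 4 mm thick: where the blanks wait. Origin at the centre of its underside.
- pad: Fixed round yellow pad, 110 mm in diameter, 8 mm high, with a black spot in the middle: where the disc goes. Origin at the centre of its underside.
Not all that is in view belongs to the job. Of the things shaped like the part that bears blank_blue_center, the blue one is meant.

How it is judged (in metres and radians):
On the way, in this order (a step that is already met when the one before it is completed fails the run):
1. both blanks lie released on the grey mat, the disc still down in its well (x of blank_walnut_center in the frame of mat between -0.07 and 0.07 m and y of blank_walnut_center in the frame of mat between -0.06 and 0.06 m and z of each of blank_walnut_center, blank_blue_center in the frame of mat below 0.019 m and x of blank_blue_center in the frame of mat between -0.07 and 0.07 m and y of blank_blue_center in the frame of mat between -0.06 and 0.06 m and contact force between the fingers and blank_walnut below 0.05 N and linear speed of each of blank_walnut, blank_blue below 0.02 m/s and contact force between the fingers and blank_blue below 0.05 N and distance of disc_center from where it was at the start of the episode below 0.006 m), for 0.2 s.
2. the plunger is fully down and the disc stands raised in its well, the blanks still on the mat (x of blank_walnut_center in the frame of mat between -0.07 and 0.07 m and y of blank_walnut_center in the frame of mat between -0.06 and 0.06 m and z of each of blank_walnut_center, blank_blue_center in the frame of mat below 0.019 m and x of blank_blue_center in the frame of mat between -0.07 and 0.07 m and y of blank_blue_center in the frame of mat between -0.06 and 0.06 m and value of joint plunger above 0.013 m and z of disc_center in the frame of board above 0.05 m and horizontal distance between disc_center and board below 0.008 m), for 0.2 s.
3. the disc lies released in the middle of the pad, the blanks still on the mat (x of blank_walnut_center in the frame of mat between -0.07 and 0.07 m and y of blank_walnut_center in the frame of mat between -0.06 and 0.06 m and z of each of blank_walnut_center, blank_blue_center in the frame of mat below 0.019 m and x of blank_blue_center in the frame of mat between -0.07 and 0.07 m and y of blank_blue_center in the frame of mat between -0.06 and 0.06 m and horizontal distance between disc_center and pad below 0.015 m and z of disc_center in the frame of pad below 0.022 m and angle between disc_center's own z axis and vertical below 0.1 rad and contact force between the fingers and disc below 0.05 N and linear speed of disc below 0.02 m/s), for 0.2 s.
At the end, for the whole second after the job is handed in: The disc lies flat on the pad, its centre within 15 mm of the pad's; each blank lies within 12 mm of where it started and within 0.2 rad of the jig's x direction; the plunger is still down (more than 10 mm); all released and at rest (horizontal distance between disc_center and pad below 0.015 m and z of disc_center in the frame of pad below 0.022 m and angle between disc_center's own z axis and vertical below 0.1 rad and distance of each of blank_walnut_center, blank_blue_center from where it was at the start of the episode below 0.012 m and angle between the x axis of each of blank_walnut_center, blank_blue_center and the x axis of board, either way round below 0.2 rad and contact force between the fingers and disc below 0.05 N and linear speed of each of disc, blank_walnut, blank_blue below 0.02 m/s and contact force between the fingers and blank_walnut below 0.05 N and contact force between the fingers and blank_blue below 0.05 N and value of joint plunger above 0.01 m); the robot touches nothing.
It fails at once if a brass bushing is knocked over or shifted by more than 20 mm (angle between any of bush_near_center, bush_far_center's own z axis and vertical above 0.5 rad or distance of any of bush_near_center, bush_far_center from where it was at the start of the episode above 0.02 m).
It also fails if it takes over 131 s, if anything falls off the work surface, if the arm or the gripper's body presses on something with over 40 N, if the wrist force passes 120 N, or if a joint passes its speed limit or range.

## Working session

There is one attempt and no reset: what is moved stays moved. The work goes in short steps, Python scripts to look and compute and a tool call to move; the robot and the scene stay as the last step left them, time stands still between calls to the robot, and variables do not carry over. Pictures are saved under pics/ and viewed, about 12 in all and at most 16, crops included, and the job is handed in when it is done.

Besides the shell and the picture viewer there is one more tool, called after "Call:" in YAML: its name, and indented under it one key for each argument. servo_tool: Moves the arm, as the interface text tells. Its arguments: {"type":"object","properties":{"targets":{"type":"array"},"squeeze":{"type":"number"}},"required":["targets"]}

```bash
mkdir -p pics; cat > h.py <<'E'
import numpy as np, cv2
from plant import r
def ray(cal,uv):
    K=np.array(cal["K"]);k=cal["k1"];E=np.array(cal["extrinsics"])
    d=np.linalg.solve(K,[uv[0],uv[1],1.0])[:2]; s=d.copy()
    for _ in range(30): s=d/(1+k*(s@s))
    return E[:3,3],E[:3,:3]@np.array([s[0],s[1],1.0])
def at_z(cal,uv,z):
    o,d=ray(cal,uv); return o+d*(z-o[2])/d[2]
def proj(cal,P):
    E=np.array(cal["extrinsics"]);p=E[:3,:3].T@(np.array(P)-E[:3,3]);s=p[:2]/p[2]
    s=s*(1+cal["k1"]*(s@s));return (np.array(cal["K"])@[s[0],s[1],1])[:2]
def mask_top(cal,mask,z):
    """outline on plane z: minAreaRect centre, size, long-axis angle"""
    c=max(cv2.findContours(mask.astype(np.uint8),0,2)[0],key=cv2.contourArea)[:,0]
    P=np.array([at_z(cal,p,z)[:2] for p in c.astype(float)])
    (cx,cy),(w,h),a=cv2.minAreaRect((P*1000).astype(np.float32))
    if h>w: w,h,a=h,w,a+90
    return np.round([cx,cy,w,h,(a+90)%180-90],1)
def cap(n,fn=None):
    im=r.capture(n)
    if fn: cv2.imwrite("pics/"+fn,im)
    return im
E
python3 - <<'E'
from h import *
print(r.get_state(), r.grasp_offset)
H={"blank_walnut_center":.069,"blank_blue_center":.069,"disc_center":.05,"board":.05,"plunger_top":.076,"bush_near_center":.074,"mat":.004,"pad":.008}
for n in("top","side"):
    im=cap(n,n+"0.png");c=r.get_calibration(n);print(n,np.round(np.array(c["extrinsics"])[:3,3],3))
    for k,z in H.items():
        for d in r.cut_out(k,n)[:3]:
            print(k,round(d["p"],2),np.round(d["extent"]),mask_top(c,d["mask"],z))
E
```

```text
{'time_s': 0.0, 'joints': array([ 8.93307683e+01,  2.05921482e+01,  6.31986782e-01, -2.16700746e-02,
       -7.01347481e+01, -1.65073715e+01]), 'qd': array([-0.05257684,  0.00709673, -0.0415822 ,  0.01239394, -0.11675618,
        0.07043623]), 'joint_torque': array([-2.77938725e-04, -5.82710409e+01,  2.93062234e+01,  6.99726954e+00,
        6.94929447e-03, -1.57199293e-04]), 'tcp_pos': array([0.19920582, 0.64440866, 0.22559618]), 'eef_rot': array([ 1.79903214e+02, -7.43898763e-03, -1.71839775e+01]), 'contact_force': array([ 0.99367224, -0.37142986, -0.13365166]), 'moment': array([ 0.00277286,  0.00590183, -0.00203647]), 'gripper_width': 0.08765640795947557} -0.0188
top [ 0.377 -0.057  1.084]
blank_walnut_center 0.7 [246. 166. 266. 214.] [550.9   2.1 127.3  21.1  16.4]
blank_blue_center 0.77 [267. 168. 283. 211.] [556.2 -43.  121.1  18.9  14.2]
blank_blue_center 0.73 [346. 120. 362. 172.] [ 666.1 -256.1  126.6   23.5  -11.1]
blank_blue_center 0.55 [258. 249. 292. 284.] [351.5 -43.9 115.8  17.2 -47.4]
disc_center 0.56 [312. 196. 318. 203.] [ 523.2 -147.9   15.9   13.1   -1.5]
disc_cent
[... 564 characters left out ...]
3. 255.] [ 632.3 -284.4  127.6   23.8  -10.9]
blank_blue_center 0.74 [289. 398. 370. 418.] [ 255.7 -370.4  117.3   25.9  -54.2]
blank_blue_center 0.73 [200. 265. 262. 281.] [323.4 -75.2 116.6  27.2 -46.6]
disc_center 0.45 [278. 196. 294. 209.] [548.9 -18.   54.7  20.4  13.6]
board 0.78 [243. 172. 360. 265.] [542.8 -64.6 207.2 194.2 -75.2]
board 0.65 [262. 174. 295. 216.] [558.8   9.6 146.7  30.3  14.9]
board 0.18 [324. 205. 337. 219.] [ 590.5 -112.8   35.7   23.9   38.9]
plunger_top 0.47 [324. 206. 342. 218.] [ 571.3 -126.4   34.4   25.2   38.9]
bush_near_center 0.42 [327. 207. 339. 222.] [ 574.9 -123.4   33.3   31.7   77.1]
pad 0.96 [356. 265. 407. 312.] [ 526.7 -293.8  112.   108.7   -0.6]
```

View pics/top0.png

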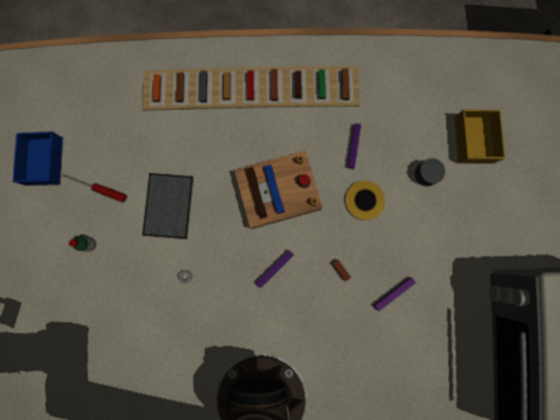

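View pics/side0.png

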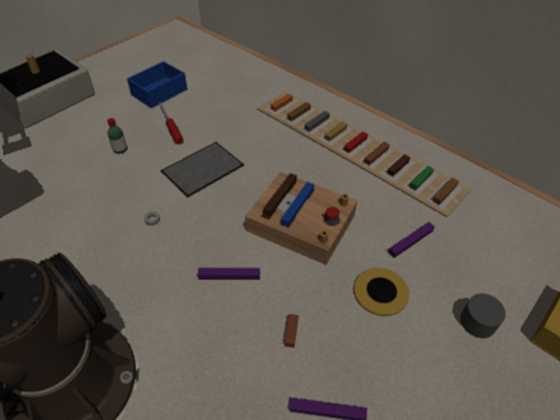

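The top image shows the jig at about (278,190), with the brown blank at (256,190) and the blue blank at (275,189). The mat is at (168,206) and the pad at (365,200). There are four candidates for the blue blank: (275,189), (354,146), (274,268) and (394,293). Only (275,189) is truly blue and lies on the jig; the other three are purple and on the bench. I'll confirm that with a crop.

```bash
python3 - <<'E'
from h import *
im=cv2.imread("pics/top0.png");c=r.get_calibration("top")
cv2.imwrite("pics/crop1.png",cv2.resize(im[110:310,135:405],None,fx=2.9,fy=2.9,interpolation=2))
for uv in[(150,174),(192,176),(187,238),(143,235)]: print(np.round(at_z(c,uv,.004)*1000))
m=np.zeros(im.shape[:2],np.uint8);sub=im[165:250,130:205].max(2)<75;m[165:250,130:205]=sub
print(mask_top(c,m,.004))
for p in [(275,189),(354,146),(274,268),(394,293)]: print(p,im[p[1],p[0]])
E
```

```text
[613. 300.   4.]
[605. 182.   4.]
[434. 194.   4.]
[444. 316.   4.]
[524.7 249.1 175.3 125.4  -5.5]
(275, 189) [94 42 15]
(354, 146) [67 24 54]
(274, 268) [72 25 58]
(394, 293) [85 37 71]
```

View pics/crop1.png

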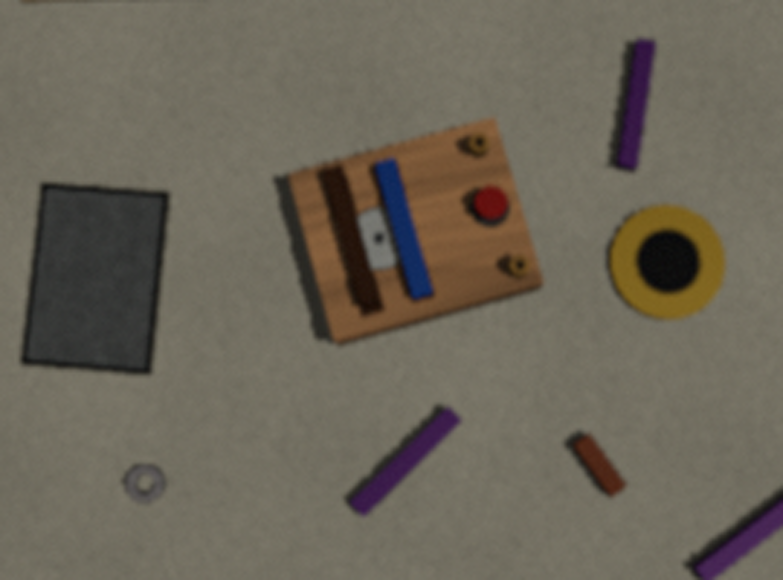

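The crop shows the brown blank, the blue blank (crop 402,230) on the jig, and the disc between them at (378,238). The other bars are clearly purple. Now I move over the jig to look from near.

Call:
servo_tool:
  targets:
    - {"dx":17,"dy":-33,"dz":5,"spin":0.55,"grip":30}
    - {"dx":17,"dy":-33,"dz":5,"spin":0.55,"grip":30}
    - {"dx":17,"dy":-33,"dz":5,"spin":0.55,"grip":30}
    - {"dx":17,"dy":-33,"dz":5,"spin":0.55,"grip":30}
    - {"dx":17,"dy":-33,"dz":5,"spin":0.55,"grip":30}
    - {"dx":17,"dy":-33,"dz":5,"spin":0.55,"grip":30}
    - {"dx":17,"dy":-33,"dz":5,"spin":0.55,"grip":30}
    - {"dx":17,"dy":-33,"dz":5,"spin":0.55,"grip":30}
    - {"dx":17,"dy":-33,"dz":5,"spin":0.55,"grip":30}
    - {"dx":17,"dy":-33,"dz":5,"spin":0.55,"grip":30}

```text
time_s: 1.73
tcp_pos: [0.3712, 0.3102, 0.2784]
eef_rot: [-179.9, -0.1, 14.1]
contact_force: [-1.0, -0.1, -0.1]
gripper_width: 0.0284
```

Call:
servo_tool:
  targets:
    - {"dx":16,"dy":-33,"dz":2,"grip":30}
    - {"dx":16,"dy":-33,"dz":2,"grip":30}
    - {"dx":16,"dy":-33,"dz":2,"grip":30}
    - {"dx":16,"dy":-33,"dz":2,"grip":30}
    - {"dx":16,"dy":-33,"dz":2,"grip":30}
    - {"dx":16,"dy":-33,"dz":2,"grip":30}
    - {"dx":16,"dy":-33,"dz":2,"grip":30}
    - {"dx":16,"dy":-33,"dz":2,"grip":30}
    - {"dx":16,"dy":-33,"dz":2,"grip":30}
    - {"dx":16,"dy":-33,"dz":2,"grip":30}

```text
validation failed for argument at $.ta...
```

```bash
python3 - <<'E'
from h import *
s=r.get_state();c=r.get_calibration("wrist");im=cap("wrist","w1.png")
print(s["tcp_pos"],s["eef_rot"],s["gripper_width"],np.round(c["extrinsics"],3).tolist())
H={"blank_walnut_center":.069,"blank_blue_center":.069,"disc_center":.05,"board":.05,"plunger_top":.076,"bush_near_center":.074}
for k,z in H.items():
    for d in r.cut_out(k,"wrist")[:2]: print(k,round(d["p"],2),np.round(d["extent"]),mask_top(c,d["mask"],z))
E
```

```text
[0.37124774 0.31016127 0.27841876] [-1.79942520e+02 -1.09337065e-01  1.41429107e+01] 0.028388783667009684 [[0.244, -0.924, -0.295, 0.453], [-0.97, -0.233, -0.073, 0.33], [-0.001, 0.304, -0.953, 0.436], [0.0, 0.0, 0.0, 1.0]]
blank_walnut_center 0.9 [541.  75. 560. 158.] [524.3  21.9  93.6  21.4  28.5]
blank_blue_center 0.6 [456. 221. 545. 271.] [363.6  10.2 115.8  29.8 -46.4]
board 0.68 [490.  39. 560. 171.] [524.6  41.6 169.2  89.6  28.3]
```

View pics/w1.png

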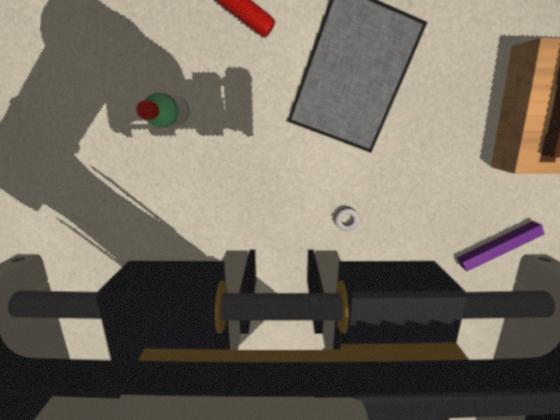

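The move was refused because spin has to be given in every row. The picture is from the way-point: the mat is at (355,75) and the jig at the right edge. Tool x points up in the image.

Call:
servo_tool:
  targets:
    - {"dx":7,"dy":-33,"dz":3,"spin":0,"grip":30}
    - {"dx":7,"dy":-33,"dz":3,"spin":0,"grip":30}
    - {"dx":7,"dy":-33,"dz":3,"spin":0,"grip":30}
    - {"dx":7,"dy":-33,"dz":3,"spin":0,"grip":30}
    - {"dx":7,"dy":-33,"dz":3,"spin":0,"grip":30}
    - {"dx":7,"dy":-33,"dz":3,"spin":0,"grip":30}
    - {"dx":7,"dy":-33,"dz":3,"spin":0,"grip":30}
    - {"dx":7,"dy":-33,"dz":3,"spin":0,"grip":30}
    - {"dx":7,"dy":-33,"dz":3,"spin":0,"grip":30}
    - {"dx":7,"dy":-33,"dz":3,"spin":0,"grip":30}

```text
time_s: 2.92
tcp_pos: [0.4398, -0.0167, 0.3064]
eef_rot: [180.0, 0.0, 14.1]
contact_force: [0.1, 0.0, 0.2]
gripper_width: 0.0263
```

```bash
python3 - <<'E'
from h import *
s=r.get_state();c=r.get_calibration("wrist");im=cap("wrist","w2.png")
print(s["tcp_pos"],s["eef_rot"],s["gripper_width"])
H={"blank_walnut_center":.069,"blank_blue_center":.069,"disc_center":.05,"board":.05,"plunger_top":.076,"bush_near_center":.074}
for k,z in H.items():
    for d in r.cut_out(k,"wrist")[:2]: print(k,round(d["p"],2),np.round(d["extent"]),mask_top(c,d["mask"],z))
E
```

```text
[ 0.43976782 -0.01670885  0.30638277] [1.79982628e+02 3.66502104e-02 1.41434689e+01] 0.02633987251930219
blank_walnut_center 0.88 [278.  28. 295. 140.] [550.6   2.7 125.1  19.9  14.9]
blank_blue_center 0.85 [245. 204. 324. 249.] [368.9 -36.3 114.2  22.6 -47. ]
blank_blue_center 0.78 [314.  35. 337. 148.] [555.9 -43.2 124.9  21.8  14.5]
disc_center 0.79 [297.  70. 317. 115.] [549.2 -22.5  52.6  26.4  14.9]
board 0.63 [252.  26. 415. 157.] [557.7 -54.9 195.5 159.3 -75.2]
plunger_top 0.7 [384.  82. 407. 108.] [ 574.8 -121.    29.    27.   -75.2]
bush_near_center 0.77 [383. 139. 403. 152.] [ 519.1 -142.4   25.9   17.    86.9]
```

View pics/w2.png

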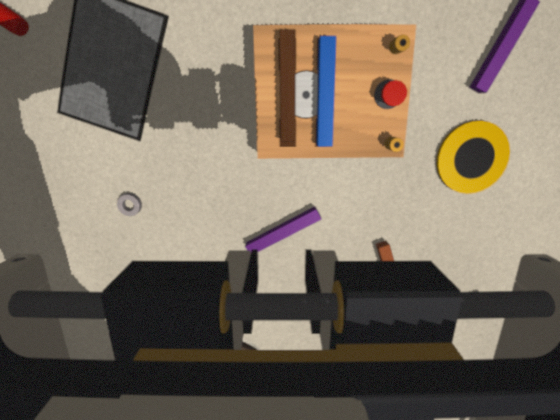

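The wrist view shows the brown blank at (287,88), the blue at (326,91), the disc at (306,95) and the plunger at (393,93). The positions agree with the jig geometry: well at (0.549,-0.022) and yaw 14.8°. Next is the brown blank, first stopping above it.

Call:
servo_tool:
  targets:
    - {"dx":4,"dy":1,"dz":-3,"spin":0.012,"grip":30}
    - {"dx":8,"dy":1.5,"dz":-6,"spin":0.012,"grip":30}
    - {"dx":11.1,"dy":1.9,"dz":-9,"spin":0.012,"grip":30}
    - {"dx":11.1,"dy":1.9,"dz":-13,"spin":0.012,"grip":30}
    - {"dx":11.1,"dy":1.9,"dz":-17,"spin":0.012,"grip":30}
    - {"dx":11.1,"dy":1.9,"dz":-19,"spin":0.012,"grip":30}
    - {"dx":11.1,"dy":1.9,"dz":-21,"spin":0.012,"grip":30}
    - {"dx":11.1,"dy":1.9,"dz":-22,"spin":0.012,"grip":30}
    - {"dx":11.1,"dy":1.9,"dz":-22.5,"spin":0.012,"grip":30}
    - {"dx":11.1,"dy":1.9,"dz":-22.5,"spin":0.012,"grip":30}

```text
time_s: 4.1
tcp_pos: [0.5504, 0.0044, 0.0813]
eef_rot: [180.0, 0.0, 15.1]
contact_force: [-0.6, -0.6, 0.4]
gripper_width: 0.0262
```

```bash
python3 - <<'E'
from h import *
s=r.get_state();c=r.get_calibration("wrist");im=cap("wrist","w3.png")
print(s["tcp_pos"],s["eef_rot"],s["gripper_width"])
E
```

```text
[0.55035952 0.0044288  0.08132127] [1.79987576e+02 4.12968953e-02 1.50905859e+01] 0.02623111959963984
```

View pics/w3.png

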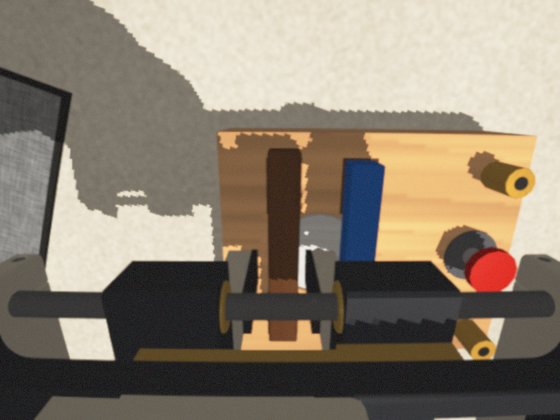

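The fingers straddle the brown blank: it spans x 267–300 px, the fingers are at 246 and 318, and the blue blank's left edge is clear at 343. I descend and grip.

Call:
servo_tool:
  squeeze: 25
  targets:
    - {"dx":0,"dy":-0.15,"dz":-1,"spin":0,"grip":30}
    - {"dx":0,"dy":-0.15,"dz":-2,"spin":0,"grip":30}
    - {"dx":0,"dy":-0.15,"dz":-2.8,"spin":0,"grip":30}
    - {"dx":0,"dy":-0.15,"dz":-2.8,"spin":0,"grip":30}
    - {"dx":0,"dy":-0.15,"dz":-2.8,"spin":0,"grip":15}
    - {"dx":0,"dy":-0.15,"dz":-2.8,"spin":0,"grip":10}
    - {"dx":0,"dy":-0.15,"dz":-2.8,"spin":0,"grip":10}
    - {"dx":0,"dy":-0.15,"dz":-2.8,"spin":0,"grip":10}
    - {"dx":0,"dy":-0.15,"dz":-2.8,"spin":0,"grip":10}
    - {"dx":0,"dy":-0.15,"dz":-2.8,"spin":0,"grip":10}

```text
time_s: 4.98
tcp_pos: [0.5505, 0.0024, 0.0538]
eef_rot: [-180.0, -0.0, 15.0]
contact_force: [-0.5, -0.1, 0.2]
gripper_width: 0.019
```

Call:
servo_tool:
  targets:
    - {"dx":0,"dy":0,"dz":2,"spin":0,"grip":10}
    - {"dx":0,"dy":0,"dz":5,"spin":0,"grip":10}
    - {"dx":-0.3,"dy":3,"dz":6,"spin":0,"grip":10}
    - {"dx":-0.6,"dy":7,"dz":6,"spin":-0.1,"grip":10}
    - {"dx":-0.9,"dy":11,"dz":6,"spin":-0.2,"grip":10}
    - {"dx":-1.3,"dy":15,"dz":6,"spin":-0.3,"grip":10}
    - {"dx":-1.7,"dy":19,"dz":6,"spin":-0.358,"grip":10}
    - {"dx":-2,"dy":23,"dz":5,"spin":-0.358,"grip":10}
    - {"dx":-2.3,"dy":26,"dz":3,"spin":-0.358,"grip":10}
    - {"dx":-2.3,"dy":27.5,"dz":0,"spin":-0.358,"grip":10}

```text
time_s: 5.82
tcp_pos: [0.5287, 0.2826, 0.0556]
eef_rot: [-179.7, -0.3, -5.3]
contact_force: [0.4, 1.3, -0.1]
gripper_width: 0.0186
```

Call:
servo_tool:
  targets:
    - {"dx":0,"dy":0,"dz":-2,"spin":0,"grip":10}
    - {"dx":0,"dy":0,"dz":-3.5,"spin":0,"grip":10}
    - {"dx":0,"dy":0,"dz":-4.2,"spin":0,"grip":10}
    - {"dx":0,"dy":0,"dz":-4.5,"spin":0,"grip":10}
    - {"dx":0,"dy":0,"dz":-4.5,"spin":0,"grip":10}
    - {"dx":0,"dy":0,"dz":-4.5,"spin":0,"grip":40}
    - {"dx":0,"dy":0,"dz":-4.5,"spin":0,"grip":40}
    - {"dx":0,"dy":0,"dz":-4.5,"spin":0,"grip":40}
    - {"dx":0,"dy":0,"dz":-2,"spin":0,"grip":40}
    - {"dx":0,"dy":0,"dz":1,"spin":0,"grip":40}

```text
time_s: 6.65
tcp_pos: [0.5262, 0.276, 0.0625]
eef_rot: [179.8, 0.2, -5.5]
contact_force: [0.6, 1.0, -0.7]
gripper_width: 0.0347
```

Call:
servo_tool:
  targets:
    - {"dx":0,"dy":0,"dz":4,"spin":0,"grip":45}
    - {"dx":0.3,"dy":-4,"dz":5,"spin":0.1,"grip":45}
    - {"dx":0.6,"dy":-8,"dz":5,"spin":0.2,"grip":45}
    - {"dx":1,"dy":-12,"dz":5,"spin":0.3,"grip":45}
    - {"dx":1.4,"dy":-16,"dz":5,"spin":0.357,"grip":45}
    - {"dx":1.8,"dy":-20,"dz":5,"spin":0.357,"grip":45}
    - {"dx":2.2,"dy":-24,"dz":5,"spin":0.357,"grip":45}
    - {"dx":2.6,"dy":-28,"dz":5,"spin":0.357,"grip":45}
    - {"dx":2.9,"dy":-32.2,"dz":5,"spin":0.357,"grip":45}
    - {"dx":2.9,"dy":-32.2,"dz":3,"spin":0.357,"grip":45}

```text
time_s: 7.48
tcp_pos: [0.5588, -0.05, 0.0972]
eef_rot: [179.9, -0.4, 14.7]
contact_force: [2.2, 0.7, -0.9]
gripper_width: 0.0392
```

Call:
servo_tool:
  targets:
    - {"dx":0,"dy":0,"dz":-1,"spin":0,"grip":45}
    - {"dx":0,"dy":0,"dz":-1,"spin":0,"grip":45}
    - {"dx":0,"dy":0,"dz":-1,"spin":0,"grip":45}
    - {"dx":0,"dy":0,"dz":-1,"spin":0,"grip":45}
    - {"dx":0,"dy":0,"dz":-1,"spin":0,"grip":45}
    - {"dx":0,"dy":0,"dz":-1,"spin":0,"grip":45}
    - {"dx":0,"dy":0,"dz":-1,"spin":0,"grip":45}
    - {"dx":0,"dy":0,"dz":-1,"spin":0,"grip":45}
    - {"dx":0,"dy":0,"dz":-1,"spin":0,"grip":45}
    - {"dx":0,"dy":0,"dz":-1,"spin":0,"grip":45}

```text
time_s: 8.32
tcp_pos: [0.5564, -0.0445, 0.0837]
eef_rot: [-180.0, -0.0, 15.0]
contact_force: [0.0, 0.7, -0.3]
gripper_width: 0.0396
```

```bash
python3 - <<'E'
from h import *
s=r.get_state();c=r.get_calibration("wrist");im=cap("wrist","w4.png")
print(s["tcp_pos"],s["eef_rot"],s["gripper_width"])
E
```

```text
[ 0.55638857 -0.04449458  0.08367571] [-1.79999408e+02 -1.05148125e-02  1.49774301e+01] 0.03956274666194465
```

View pics/w4.png

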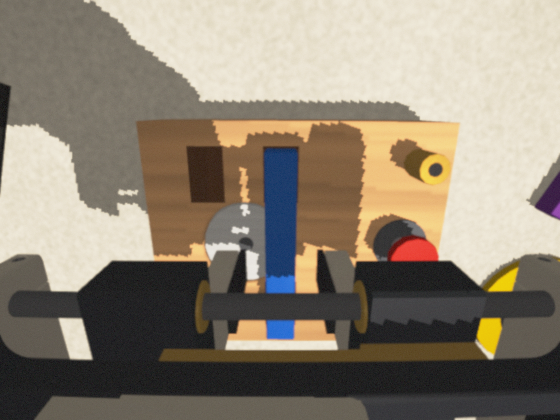

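The blue blank (column 281) is centred between the fingers and the brown row is empty. I descend, grip and carry it over.

Call:
servo_tool:
  squeeze: 25
  targets:
    - {"dx":0,"dy":0,"dz":-1,"spin":0,"grip":45}
    - {"dx":0,"dy":0,"dz":-2,"spin":0,"grip":45}
    - {"dx":0,"dy":0,"dz":-3,"spin":0,"grip":45}
    - {"dx":0,"dy":0,"dz":-3,"spin":0,"grip":45}
    - {"dx":0,"dy":0,"dz":-3,"spin":0,"grip":20}
    - {"dx":0,"dy":0,"dz":-3,"spin":0,"grip":10}
    - {"dx":0,"dy":0,"dz":-3,"spin":0,"grip":10}
    - {"dx":0,"dy":0,"dz":-3,"spin":0,"grip":10}
    - {"dx":0,"dy":0,"dz":-3,"spin":0,"grip":10}
    - {"dx":0,"dy":0,"dz":-3,"spin":0,"grip":10}

```text
time_s: 9.2
tcp_pos: [0.5564, -0.0446, 0.0538]
eef_rot: [180.0, -0.0, 15.0]
contact_force: [-0.6, 0.4, 0.4]
gripper_width: 0.0189
```

Call:
servo_tool:
  targets:
    - {"dx":0,"dy":0,"dz":2,"spin":0,"grip":10}
    - {"dx":0,"dy":0,"dz":5,"spin":0,"grip":10}
    - {"dx":-0.4,"dy":3,"dz":6,"spin":0,"grip":10}
    - {"dx":-0.9,"dy":7,"dz":6,"spin":-0.1,"grip":10}
    - {"dx":-1.4,"dy":11,"dz":6,"spin":-0.2,"grip":10}
    - {"dx":-2,"dy":15,"dz":6,"spin":-0.3,"grip":10}
    - {"dx":-2.6,"dy":19,"dz":6,"spin":-0.358,"grip":10}
    - {"dx":-3.1,"dy":23,"dz":5,"spin":-0.358,"grip":10}
    - {"dx":-3.4,"dy":26,"dz":4,"spin":-0.358,"grip":10}
    - {"dx":-3.4,"dy":26.6,"dz":2,"spin":-0.358,"grip":10}

```text
time_s: 10.03
tcp_pos: [0.5235, 0.2268, 0.0754]
eef_rot: [-179.8, -0.2, -5.3]
contact_force: [0.9, 0.8, -0.6]
gripper_width: 0.0188
```

Call:
servo_tool:
  targets:
    - {"dx":0,"dy":0,"dz":-3,"spin":0,"grip":10}
    - {"dx":0,"dy":0,"dz":-5,"spin":0,"grip":10}
    - {"dx":0,"dy":0,"dz":-6.2,"spin":0,"grip":10}
    - {"dx":0,"dy":0,"dz":-6.5,"spin":0,"grip":10}
    - {"dx":0,"dy":0,"dz":-6.5,"spin":0,"grip":10}
    - {"dx":0,"dy":0,"dz":-6.5,"spin":0,"grip":33}
    - {"dx":0,"dy":0,"dz":-6.5,"spin":0,"grip":33}
    - {"dx":0,"dy":0,"dz":-6.5,"spin":0,"grip":33}
    - {"dx":0,"dy":0,"dz":-3.5,"spin":0,"grip":33}
    - {"dx":0,"dy":0,"dz":0,"spin":0,"grip":33}

```text
time_s: 10.87
tcp_pos: [0.5208, 0.22, 0.0721]
eef_rot: [179.8, 0.2, -5.6]
contact_force: [0.8, 1.7, 0.1]
gripper_width: 0.0285
```

Call:
servo_tool:
  targets:
    - {"dx":0,"dy":0,"dz":4,"spin":0,"grip":33}
    - {"dx":0.3,"dy":-2,"dz":7,"spin":0,"grip":33}
    - {"dx":0.8,"dy":-6,"dz":7.5,"spin":0.1,"grip":10}
    - {"dx":1.5,"dy":-10,"dz":7.5,"spin":0.2,"grip":0}
    - {"dx":2.2,"dy":-14,"dz":7.5,"spin":0.3,"grip":0}
    - {"dx":2.9,"dy":-18,"dz":7.5,"spin":0.358,"grip":0}
    - {"dx":3.6,"dy":-22,"dz":7.5,"spin":0.358,"grip":0}
    - {"dx":4.2,"dy":-26,"dz":7.5,"spin":0.358,"grip":0}
    - {"dx":4.8,"dy":-30,"dz":7.5,"spin":0.358,"grip":0}
    - {"dx":5.3,"dy":-34,"dz":7.5,"spin":0.358,"grip":0}

```text
time_s: 11.7
tcp_pos: [0.5755, -0.1207, 0.1491]
eef_rot: [180.0, -0.1, 15.0]
contact_force: [0.4, 1.0, -0.0]
gripper_width: 0.0004
```

Call:
servo_tool:
  targets:
    - {"dx":0,"dy":-0.4,"dz":0,"spin":0,"grip":0}
    - {"dx":0,"dy":-0.4,"dz":-1,"spin":0,"grip":0}
    - {"dx":0,"dy":-0.4,"dz":-2,"spin":0,"grip":0}
    - {"dx":0,"dy":-0.4,"dz":-4,"spin":0,"grip":0}
    - {"dx":0,"dy":-0.4,"dz":-5,"spin":0,"grip":0}
    - {"dx":0,"dy":-0.4,"dz":-5,"spin":0,"grip":0}
    - {"dx":0,"dy":-0.4,"dz":-5,"spin":0,"grip":0}
    - {"dx":0,"dy":-0.4,"dz":-5,"spin":0,"grip":0}
    - {"dx":0,"dy":-0.4,"dz":-5,"spin":0,"grip":0}
    - {"dx":0,"dy":-0.4,"dz":-5,"spin":0,"grip":0}

```text
time_s: 12.53
tcp_pos: [0.5759, -0.1223, 0.0994]
eef_rot: [180.0, -0.1, 15.0]
contact_force: [-0.1, -0.0, -0.6]
gripper_width: 0.0002
```

```bash
python3 - <<'E'
from h import *
s=r.get_state();print(s["tcp_pos"],s["eef_rot"],s["gripper_width"])
a=cap("top");c=r.get_calibration("top")
for k in("blank_walnut_center","blank_blue_center"):
    for d in r.cut_out(k,"top")[:3]: print(k,round(d["p"],2),np.round(d["extent"]),mask_top(c,d["mask"],.023))
w=cap("wrist")
cv2.imwrite("pics/m1.png",cv2.resize(np.hstack([cv2.resize(a[150:255,125:265],(560,420)),w]),(800,300)))
E
```

```text
[ 0.57591325 -0.12231754  0.09940321] [ 1.79981537e+02 -7.95254709e-02  1.49987516e+01] 0.00022274154333139806
blank_walnut_center 0.62 [154. 181. 160. 189.] [575.8 275.4  16.6   5.4 -12.9]
blank_blue_center 0.81 [255. 249. 289. 285.] [349.2 -43.1 119.1  20.3 -44.2]
blank_blue_center 0.75 [350. 122. 361. 170.] [ 677.8 -265.6  129.    21.4   -9. ]
blank_blue_center 0.62 [374. 280. 416. 312.] [ 276.3 -359.2  125.7   22.2  -55.3]
```

View pics/m1.png

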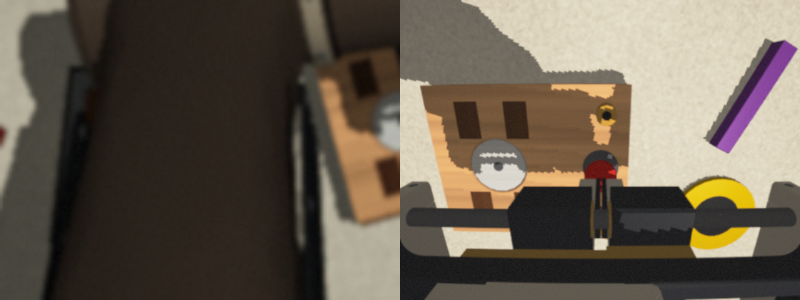

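The arm hides the mat in the top view. In the wrist view the disc is down in its well and the shut fingers are above the plunger. I'll check the mat from the side camera.

```bash
python3 - <<'E'
from h import *
a=cap("side");c=r.get_calibration("side")
for k in("blank_walnut_center","blank_blue_center"):
    for d in r.cut_out(k,"side")[:3]: print(k,round(d["p"],2),np.round(d["extent"]),mask_top(c,d["mask"],.023))
cv2.imwrite("pics/s1.png",cv2.resize(a[120:270,140:380],(800,500)))
E
```

```text
blank_walnut_center 0.69 [174. 150. 216. 173.] [521.2 266.1 132.   38.8  -7.8]
blank_blue_center 0.95 [289. 396. 370. 418.] [ 270.2 -365.   126.7   26.3  -55.1]
blank_blue_center 0.87 [388. 222. 434. 257.] [ 671.  -272.4  135.5   25.7  -12.3]
blank_blue_center 0.73 [186. 158. 232. 186.] [517.1 212.  132.9  39.5  -6.9]
```

View pics/s1.png

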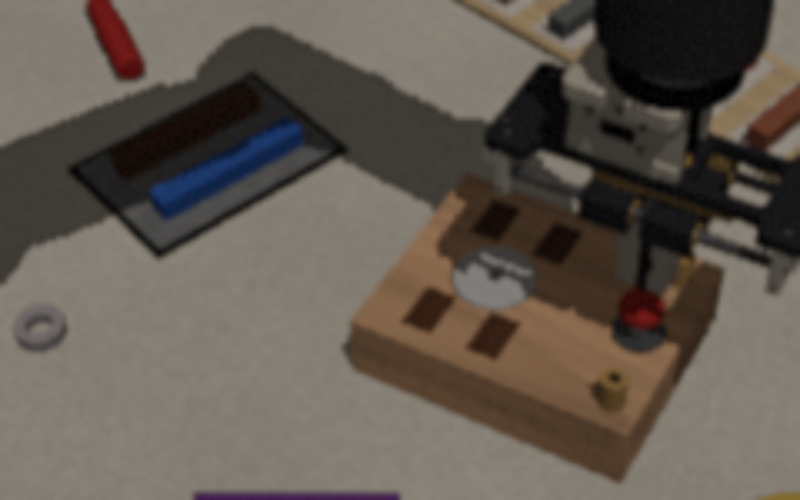

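Both blanks lie flat and parallel on the mat, and the fingers are over the red button. I press it.

Call:
servo_tool:
  targets:
    - {"dx":0,"dy":0,"dz":-1.5,"spin":0,"grip":0}
    - {"dx":0,"dy":0,"dz":-2.2,"spin":0,"grip":0}
    - {"dx":0,"dy":0,"dz":-2.5,"spin":0,"grip":0}
    - {"dx":0,"dy":0,"dz":-2.8,"spin":0,"grip":0}
    - {"dx":0,"dy":0,"dz":-3.1,"spin":0,"grip":0}
    - {"dx":0,"dy":0,"dz":-3.4,"spin":0,"grip":0}
    - {"dx":0,"dy":0,"dz":-3.7,"spin":0,"grip":0}
    - {"dx":0,"dy":0,"dz":-3.9,"spin":0,"grip":0}
    - {"dx":0,"dy":0,"dz":-3.9,"spin":0,"grip":0}
    - {"dx":0,"dy":0,"dz":-3.9,"spin":0,"grip":0}

```text
time_s: 13.72
tcp_pos: [0.5752, -0.1227, 0.0603]
eef_rot: [180.0, 0.0, 15.0]
contact_force: [-1.8, 1.9, 7.5]
gripper_width: 0.0007
```

Call:
servo_tool:
  targets:
    - {"dx":0,"dy":0,"dz":-0.05,"spin":0,"grip":0}
    - {"dx":0,"dy":0,"dz":-0.1,"spin":0,"grip":0}
    - {"dx":0,"dy":0,"dz":-0.1,"spin":0,"grip":0}
    - {"dx":0,"dy":0,"dz":-0.1,"spin":0,"grip":0}
    - {"dx":0,"dy":0,"dz":0.5,"spin":0,"grip":0}
    - {"dx":0,"dy":0,"dz":2,"spin":0,"grip":0}
    - {"dx":0,"dy":0,"dz":5,"spin":0,"grip":0}
    - {"dx":0,"dy":0,"dz":8,"spin":0,"grip":30}
    - {"dx":0,"dy":0,"dz":8,"spin":0,"grip":100}
    - {"dx":0,"dy":0,"dz":8,"spin":0,"grip":100}

```text
time_s: 14.55
tcp_pos: [0.5766, -0.1226, 0.1417]
eef_rot: [180.0, -0.2, 15.0]
contact_force: [-0.7, -0.8, -0.7]
gripper_width: 0.0151
```

Call:
servo_tool:
  targets:
    - {"dx":-1,"dy":4,"dz":0,"spin":0,"grip":100}
    - {"dx":-2,"dy":8,"dz":0,"spin":0,"grip":100}
    - {"dx":-2.7,"dy":10,"dz":0,"spin":0,"grip":100}
    - {"dx":-2.7,"dy":10,"dz":0,"spin":0,"grip":100}
    - {"dx":-2.7,"dy":10,"dz":0,"spin":0,"grip":100}
    - {"dx":-2.7,"dy":10,"dz":0,"spin":0,"grip":100}
    - {"dx":-2.7,"dy":10,"dz":-2,"spin":0,"grip":100}
    - {"dx":-2.7,"dy":10,"dz":-4,"spin":0,"grip":100}
    - {"dx":-2.7,"dy":10,"dz":-4,"spin":0,"grip":100}
    - {"dx":-2.7,"dy":10,"dz":-4,"spin":0,"grip":100}

```text
time_s: 15.38
tcp_pos: [0.5476, -0.0238, 0.0986]
eef_rot: [180.0, 0.2, 14.9]
contact_force: [1.2, -0.4, 0.5]
gripper_width: 0.0817
```

```bash
python3 - <<'E'
from h import *
s=r.get_state();c=r.get_calibration("wrist");im=cap("wrist","w5.png")
print(s["tcp_pos"],s["eef_rot"],s["gripper_width"])
for k,z in {"disc_center":.066,"plunger_top":.06}.items():
    for d in r.cut_out(k,"wrist")[:2]: print(k,round(d["p"],2),np.round(d["extent"]),mask_top(c,d["mask"],z))
E
```

```text
[ 0.54762865 -0.02379114  0.09857543] [179.98411347   0.18629073  14.89100394] 0.08173886844268145
disc_center 0.78 [237. 191. 322. 277.] [552.3 -22.   59.1  55.3  -7.8]
plunger_top 0.66 [234. 194. 321. 277.] [550.  -22.1  60.4  56.5  14.9]
plunger_top 0.57 [406. 216. 450. 259.] [ 577.1 -120.3   31.1   30.6   24.7]
```

View pics/w5.png

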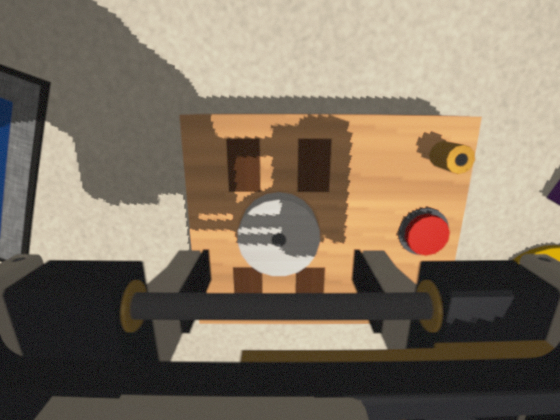

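The disc stands raised at (279,238) and the plunger is down at (428,236). I descend onto the disc and grip it.

Call:
servo_tool:
  squeeze: 25
  targets:
    - {"dx":0.2,"dy":0,"dz":-2,"spin":0,"grip":100}
    - {"dx":0.2,"dy":0,"dz":-3.5,"spin":0,"grip":100}
    - {"dx":0.2,"dy":0,"dz":-4.6,"spin":0,"grip":100}
    - {"dx":0.2,"dy":0,"dz":-4.6,"spin":0,"grip":80}
    - {"dx":0.2,"dy":0,"dz":-4.6,"spin":0,"grip":70}
    - {"dx":0.2,"dy":0,"dz":-4.6,"spin":0,"grip":66}
    - {"dx":0.2,"dy":0,"dz":-4.6,"spin":0,"grip":60}
    - {"dx":0.2,"dy":0,"dz":-4.6,"spin":0,"grip":55}
    - {"dx":0.2,"dy":0,"dz":-4.6,"spin":0,"grip":55}
    - {"dx":0.2,"dy":0,"dz":-4.6,"spin":0,"grip":55}

```text
time_s: 16.37
tcp_pos: [0.5509, -0.0223, 0.0544]
eef_rot: [-180.0, -0.1, 15.0]
contact_force: [-1.2, 1.6, 5.0]
gripper_width: 0.0555
```

Call:
servo_tool:
  targets:
    - {"dx":0,"dy":0,"dz":0.5,"spin":0,"grip":55}
    - {"dx":0,"dy":0,"dz":1.5,"spin":0,"grip":55}
    - {"dx":0,"dy":0,"dz":3,"spin":0,"grip":55}
    - {"dx":0,"dy":0,"dz":6,"spin":0,"grip":55}
    - {"dx":0,"dy":0,"dz":8,"spin":0,"grip":55}
    - {"dx":0,"dy":0,"dz":8,"spin":0,"grip":55}
    - {"dx":0,"dy":0,"dz":8,"spin":0,"grip":55}
    - {"dx":0,"dy":0,"dz":8,"spin":0,"grip":55}
    - {"dx":0,"dy":0,"dz":8,"spin":0,"grip":55}
    - {"dx":0,"dy":0,"dz":8,"spin":0,"grip":55}

```text
time_s: 17.2
tcp_pos: [0.5496, -0.0229, 0.1326]
eef_rot: [-180.0, 0.1, 15.0]
contact_force: [0.2, -0.2, -1.2]
gripper_width: 0.0552
```

```bash
python3 - <<'E'
from h import *
s=r.get_state();c=r.get_calibration("wrist");im=cap("wrist","w6.png")
print(s["tcp_pos"],s["eef_rot"],s["gripper_width"])
for d in r.cut_out("pad","wrist")[:2]: print(round(d["p"],2),np.round(d["extent"]),mask_top(c,d["mask"],.008))
E
```

```text
[ 0.5496175  -0.02285448  0.13256942] [-1.79998488e+02  1.19037504e-01  1.49578502e+01] 0.05524691205878919
0.68 [475. 231. 560. 290.] [ 559.  -275.8   78.    60.3  -39.6]
```

View pics/w6.png

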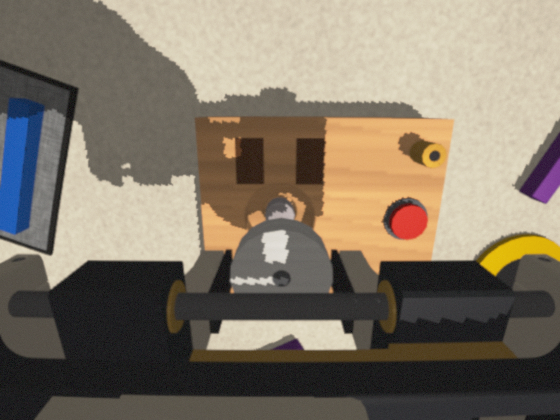

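```bash
python3 - <<'E'
from h import *
from scipy.spatial.transform import Rotation as R
s=r.get_state();c=r.get_calibration("wrist")
def T(p,e):
    M=np.eye(4);M[:3,:3]=R.from_euler("xyz",e,degrees=True).as_matrix();M[:3,3]=p;return M
print("disc",at_z(c,(281,279),s["tcp_pos"][2]+.0116)*1000, s["tcp_pos"])
c2=dict(c);c2["extrinsics"]=T([.43977,-.01671,.30638],[179.9826,.03665,14.1435])@np.linalg.inv(T(s["tcp_pos"],s["eef_rot"]))@np.array(c["extrinsics"])
im=cv2.imread("pics/w2.png");h=cv2.cvtColor(im,cv2.COLOR_BGR2HSV)
m=((h[...,1]>150)&(h[...,2]>80)&(abs(h[...,0].astype(int)-26)<5)).astype(np.uint8);m[:110]=0;m[200:]=0;m[:,:425]=0
print(mask_top(c2,m,.008))
E
```

```text
disc [548.85306771 -23.46946326 144.34760814] [ 0.54989374 -0.02277141  0.13274761]
[ 529.3 -289.1  109.7  105.8  -75.7]
```

Call:
servo_tool:
  targets:
    - {"dx":-0.2,"dy":-3,"dz":0,"spin":0,"grip":55}
    - {"dx":-0.5,"dy":-7,"dz":0,"spin":0,"grip":55}
    - {"dx":-0.9,"dy":-11,"dz":0,"spin":0,"grip":55}
    - {"dx":-1.2,"dy":-15,"dz":0,"spin":0,"grip":55}
    - {"dx":-1.5,"dy":-19,"dz":0,"spin":0,"grip":55}
    - {"dx":-1.8,"dy":-23,"dz":0,"spin":0,"grip":55}
    - {"dx":-2.1,"dy":-26,"dz":-1,"spin":0,"grip":55}
    - {"dx":-2.1,"dy":-26.9,"dz":-4,"spin":0,"grip":55}
    - {"dx":-2.1,"dy":-26.9,"dz":-7,"spin":0,"grip":55}
    - {"dx":-2.1,"dy":-26.9,"dz":-9,"spin":0,"grip":55}

```text
time_s: 18.13
tcp_pos: [0.5275, -0.2925, 0.0405]
eef_rot: [-179.9, 0.1, 14.8]
contact_force: [0.1, 0.7, -2.5]
gripper_width: 0.0551
```

Call:
servo_tool:
  targets:
    - {"dx":0,"dy":0,"dz":-1,"spin":0,"grip":55}
    - {"dx":0,"dy":0,"dz":-1.8,"spin":0,"grip":55}
    - {"dx":0,"dy":0,"dz":-2.3,"spin":0,"grip":55}
    - {"dx":0,"dy":0,"dz":-2.6,"spin":0,"grip":55}
    - {"dx":0,"dy":0,"dz":-2.6,"spin":0,"grip":55}
    - {"dx":0,"dy":0,"dz":-2.6,"spin":0,"grip":55}
    - {"dx":0,"dy":0,"dz":-2.6,"spin":0,"grip":55}
    - {"dx":0,"dy":0,"dz":-2.6,"spin":0,"grip":55}
    - {"dx":0,"dy":0,"dz":-2.6,"spin":0,"grip":55}
    - {"dx":0,"dy":0,"dz":-2.6,"spin":0,"grip":55}

```text
time_s: 18.97
tcp_pos: [0.5296, -0.2916, 0.018]
eef_rot: [180.0, -0.0, 15.0]
contact_force: [1.5, -0.4, -2.2]
gripper_width: 0.055
```

Call:
servo_tool:
  targets:
    - {"dx":0,"dy":0,"dz":-0.1,"spin":0,"grip":55}
    - {"dx":0,"dy":0,"dz":-0.1,"spin":0,"grip":55}
    - {"dx":0,"dy":0,"dz":-0.1,"spin":0,"grip":66}
    - {"dx":0,"dy":0,"dz":-0.1,"spin":0,"grip":80}
    - {"dx":0,"dy":0,"dz":-0.1,"spin":0,"grip":95}
    - {"dx":0,"dy":0,"dz":-0.1,"spin":0,"grip":95}
    - {"dx":0,"dy":0,"dz":-0.1,"spin":0,"grip":95}
    - {"dx":0,"dy":0,"dz":1,"spin":0,"grip":95}
    - {"dx":0,"dy":0,"dz":4,"spin":0,"grip":95}
    - {"dx":0,"dy":0,"dz":8,"spin":0,"grip":95}

```text
time_s: 19.8
tcp_pos: [0.5272, -0.291, 0.0962]
eef_rot: [-179.8, 0.3, 14.9]
contact_force: [1.4, -0.8, 0.1]
gripper_width: 0.0826
```

Call:
servo_tool:
  targets:
    - {"dx":-1,"dy":0,"dz":3,"spin":0,"grip":80}
    - {"dx":-4,"dy":0,"dz":5,"spin":0,"grip":45}
    - {"dx":-6,"dy":3,"dz":5,"spin":0,"grip":45}
    - {"dx":-6,"dy":6,"dz":5,"spin":0,"grip":45}
    - {"dx":-6,"dy":6,"dz":5,"spin":0,"grip":45}
    - {"dx":-6,"dy":6,"dz":5,"spin":0,"grip":45}
    - {"dx":-6,"dy":6,"dz":5,"spin":0,"grip":45}
    - {"dx":-6,"dy":6,"dz":5,"spin":0,"grip":45}
    - {"dx":-6,"dy":6,"dz":5,"spin":0,"grip":45}
    - {"dx":-6,"dy":6,"dz":5,"spin":0,"grip":45}

```text
time_s: 20.63
tcp_pos: [0.4693, -0.2322, 0.1472]
eef_rot: [-180.0, 0.0, 14.9]
contact_force: [0.1, -0.1, 1.3]
gripper_width: 0.0398
```

```bash
python3 - <<'E'
from h import *
s=r.get_state();c=r.get_calibration("wrist");im=cap("wrist","w7.png")
print(s["tcp_pos"],s["eef_rot"],s["gripper_width"])
for k,z in(("pad",.008),("disc_center",.028)):
    for d in r.cut_out(k,"wrist")[:2]: print(k,round(d["p"],2),np.round(d["extent"]),mask_top(c,d["mask"],z))
t=cap("top");c=r.get_calibration("top")
for k in("blank_walnut_center","blank_blue_center"):
    for d in r.cut_out(k,"top")[:3]: print(k,round(d["p"],2),np.round(d["extent"]),mask_top(c,d["mask"],.023))
cv2.imwrite("pics/m2.png",cv2.resize(np.hstack([cv2.resize(t[120:285,125:345],(560,420)),im]),(800,300)))
E
```

```text
[ 0.46932408 -0.23215831  0.14718307] [-1.79985424e+02  4.75033158e-02  1.49194406e+01] 0.03978610941549726
pad 0.55 [297.  97. 413. 211.] [ 530.  -291.3  108.7  108.7   15.9]
disc_center 0.62 [329. 127. 394. 191.] [ 529.3 -291.    56.9   54.8   41.7]
disc_center 0.25 [152.  21. 194.  70.] [ 578.6 -112.1   34.3   31.    59.2]
blank_walnut_center 0.93 [148. 178. 164. 227.] [528.  274.7 124.1  27.2  -5.6]
blank_blue_center 0.82 [172. 184. 180. 230.] [521.5 219.6 122.6  27.6  -1.7]
blank_blue_center 0.54 [375. 279. 415. 313.] [ 278.2 -359.8  125.6   22.6  -54.8]
```

View pics/m2.png

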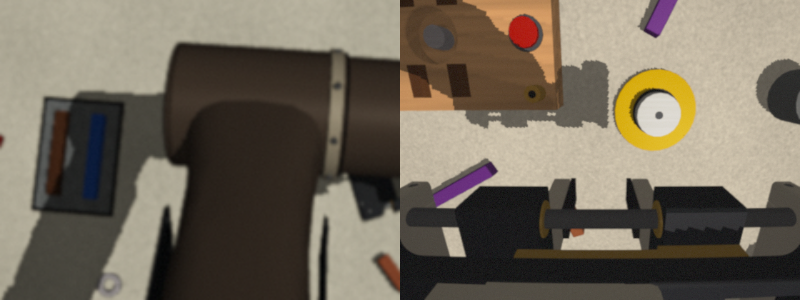

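The disc lies on the pad at wrist crop (658,115), within 1 mm of the pad's centre. Both blanks rest on the mat. I fetch the blue one first.

Call:
servo_tool:
  targets:
    - {"dx":0.5,"dy":4,"dz":0,"spin":0,"grip":33}
    - {"dx":1,"dy":8,"dz":0,"spin":-0.05,"grip":33}
    - {"dx":1.5,"dy":12,"dz":0,"spin":-0.1,"grip":33}
    - {"dx":2,"dy":16,"dz":0,"spin":-0.15,"grip":33}
    - {"dx":2.5,"dy":20,"dz":0,"spin":-0.2,"grip":33}
    - {"dx":3,"dy":24,"dz":0,"spin":-0.25,"grip":33}
    - {"dx":3.5,"dy":28,"dz":0,"spin":-0.3,"grip":33}
    - {"dx":4,"dy":32,"dz":0,"spin":-0.357,"grip":33}
    - {"dx":4.5,"dy":36,"dz":0,"spin":-0.357,"grip":33}
    - {"dx":5,"dy":40,"dz":0,"spin":-0.357,"grip":33}

```text
time_s: 21.77
tcp_pos: [0.5192, 0.1705, 0.1478]
eef_rot: [-180.0, -0.0, -5.5]
contact_force: [1.2, 0.3, -0.2]
gripper_width: 0.0287
```

Call:
servo_tool:
  targets:
    - {"dx":0.2,"dy":3,"dz":-2,"spin":0,"grip":33}
    - {"dx":0.3,"dy":5.3,"dz":-4,"spin":0,"grip":33}
    - {"dx":0.3,"dy":5.3,"dz":-7,"spin":0,"grip":33}
    - {"dx":0.3,"dy":5.3,"dz":-9,"spin":0,"grip":33}
    - {"dx":0.3,"dy":5.3,"dz":-10,"spin":0,"grip":33}
    - {"dx":0.3,"dy":5.3,"dz":-10,"spin":0,"grip":33}
    - {"dx":0.3,"dy":5.3,"dz":-10,"spin":0,"grip":33}
    - {"dx":0.3,"dy":5.3,"dz":-10,"spin":0,"grip":33}
    - {"dx":0.3,"dy":5.3,"dz":-10,"spin":0,"grip":33}
    - {"dx":0.3,"dy":5.3,"dz":-10,"spin":0,"grip":33}

```text
time_s: 22.6
tcp_pos: [0.5231, 0.2217, 0.049]
eef_rot: [-179.9, -0.1, -5.5]
contact_force: [-0.2, 0.8, -0.4]
gripper_width: 0.0293
```

```bash
python3 - <<'E'
from h import *
s=r.get_state();im=cap("wrist","w8.png")
print(s["tcp_pos"],s["eef_rot"],s["gripper_width"])
E
```

```text
[0.52310631 0.22165956 0.04897616] [-1.79899454e+02 -9.92177119e-02 -5.50830859e+00] 0.029298073964340213
```

View pics/w8.png

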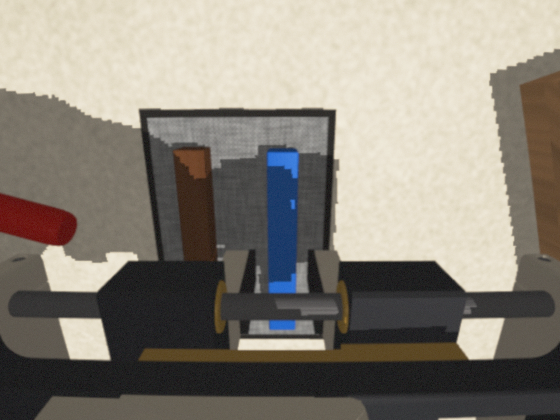

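The blue blank (column 282) is centred between the fingers. I descend and grip.

Call:
servo_tool:
  squeeze: 25
  targets:
    - {"dx":-0.05,"dy":0,"dz":-2,"spin":0,"grip":33}
    - {"dx":-0.05,"dy":0,"dz":-3.5,"spin":0,"grip":33}
    - {"dx":-0.05,"dy":0,"dz":-4,"spin":0,"grip":33}
    - {"dx":-0.05,"dy":0,"dz":-4,"spin":0,"grip":33}
    - {"dx":-0.05,"dy":0,"dz":-4,"spin":0,"grip":15}
    - {"dx":-0.05,"dy":0,"dz":-4,"spin":0,"grip":10}
    - {"dx":-0.05,"dy":0,"dz":-4,"spin":0,"grip":10}
    - {"dx":-0.05,"dy":0,"dz":-4,"spin":0,"grip":10}
    - {"dx":-0.05,"dy":0,"dz":-4,"spin":0,"grip":10}
    - {"dx":-0.05,"dy":0,"dz":-4,"spin":0,"grip":10}

```text
time_s: 23.48
tcp_pos: [0.5225, 0.2218, 0.0085]
eef_rot: [-179.9, -0.1, -5.5]
contact_force: [-0.8, -0.1, 5.1]
gripper_width: 0.0188
```

Call:
servo_tool:
  targets:
    - {"dx":0,"dy":0,"dz":3,"spin":0,"grip":10}
    - {"dx":0,"dy":0,"dz":7,"spin":0,"grip":10}
    - {"dx":0.3,"dy":-2,"dz":10,"spin":0,"grip":10}
    - {"dx":0.8,"dy":-6,"dz":10,"spin":0.1,"grip":10}
    - {"dx":1.3,"dy":-10,"dz":10,"spin":0.2,"grip":10}
    - {"dx":1.8,"dy":-14,"dz":10,"spin":0.3,"grip":10}
    - {"dx":2.3,"dy":-18,"dz":10,"spin":0.357,"grip":10}
    - {"dx":2.8,"dy":-22,"dz":10,"spin":0.357,"grip":10}
    - {"dx":3.2,"dy":-25.5,"dz":10,"spin":0.357,"grip":10}
    - {"dx":3.4,"dy":-26.6,"dz":9,"spin":0.357,"grip":10}

```text
time_s: 24.32
tcp_pos: [0.5567, -0.0483, 0.0991]
eef_rot: [180.0, -0.1, 14.8]
contact_force: [0.5, 0.4, 0.5]
gripper_width: 0.0187
```

Call:
servo_tool:
  targets:
    - {"dx":0,"dy":0,"dz":-1,"spin":0,"grip":10}
    - {"dx":0,"dy":0,"dz":-2.5,"spin":0,"grip":10}
    - {"dx":0,"dy":0,"dz":-3.6,"spin":0,"grip":10}
    - {"dx":0,"dy":0,"dz":-4.1,"spin":0,"grip":10}
    - {"dx":0,"dy":0,"dz":-4.3,"spin":0,"grip":10}
    - {"dx":0,"dy":0,"dz":-4.3,"spin":0,"grip":10}
    - {"dx":0,"dy":0,"dz":-4.3,"spin":0,"grip":10}
    - {"dx":0,"dy":0,"dz":-4.3,"spin":0,"grip":10}
    - {"dx":0,"dy":0,"dz":-4.3,"spin":0,"grip":10}
    - {"dx":0,"dy":0,"dz":-4.3,"spin":0,"grip":10}

```text
time_s: 25.15
tcp_pos: [0.5559, -0.0443, 0.0546]
eef_rot: [-180.0, -0.0, 15.0]
contact_force: [0.7, -0.3, 0.4]
gripper_width: 0.0186
```

Call:
servo_tool:
  targets:
    - {"dx":0,"dy":0,"dz":-0.05,"spin":0,"grip":10}
    - {"dx":0,"dy":0,"dz":-0.05,"spin":0,"grip":20}
    - {"dx":0,"dy":0,"dz":-0.05,"spin":0,"grip":35}
    - {"dx":0,"dy":0,"dz":-0.05,"spin":0,"grip":35}
    - {"dx":0,"dy":0,"dz":-0.05,"spin":0,"grip":35}
    - {"dx":0,"dy":0,"dz":1,"spin":0,"grip":35}
    - {"dx":0,"dy":0,"dz":3,"spin":0,"grip":35}
    - {"dx":0,"dy":0,"dz":6,"spin":0,"grip":35}
    - {"dx":-0.3,"dy":3,"dz":7,"spin":-0.05,"grip":33}
    - {"dx":-0.6,"dy":7,"dz":7,"spin":-0.15,"grip":33}

```text
time_s: 25.98
tcp_pos: [0.5518, 0.0247, 0.1286]
eef_rot: [-180.0, -0.3, 6.1]
contact_force: [0.4, 0.8, 0.6]
gripper_width: 0.0294
```

Call:
servo_tool:
  targets:
    - {"dx":-0.3,"dy":4,"dz":0,"spin":-0.1,"grip":33}
    - {"dx":-0.6,"dy":8,"dz":0,"spin":-0.207,"grip":33}
    - {"dx":-1,"dy":12,"dz":0,"spin":-0.207,"grip":33}
    - {"dx":-1.4,"dy":16,"dz":0,"spin":-0.207,"grip":33}
    - {"dx":-1.8,"dy":20,"dz":0,"spin":-0.207,"grip":33}
    - {"dx":-2.2,"dy":24,"dz":0,"spin":-0.207,"grip":33}
    - {"dx":-2.3,"dy":25.2,"dz":-2,"spin":-0.207,"grip":33}
    - {"dx":-2.3,"dy":25.2,"dz":-5,"spin":-0.207,"grip":33}
    - {"dx":-2.3,"dy":25.2,"dz":-7.5,"spin":-0.207,"grip":33}
    - {"dx":-2.3,"dy":25.2,"dz":-7.5,"spin":-0.207,"grip":33}

```text
time_s: 26.82
tcp_pos: [0.5241, 0.2757, 0.0454]
eef_rot: [179.7, 0.3, -5.5]
contact_force: [-0.7, -0.5, -1.4]
gripper_width: 0.0288
```

```bash
python3 - <<'E'
from h import *
s=r.get_state();im=cap("wrist","w9.png")
print(s["tcp_pos"],s["eef_rot"],s["gripper_width"])
E
```

```text
[0.52408849 0.27574282 0.04540444] [179.69703889   0.31227169  -5.49822402] 0.028795260349946027
```

View pics/w9.png

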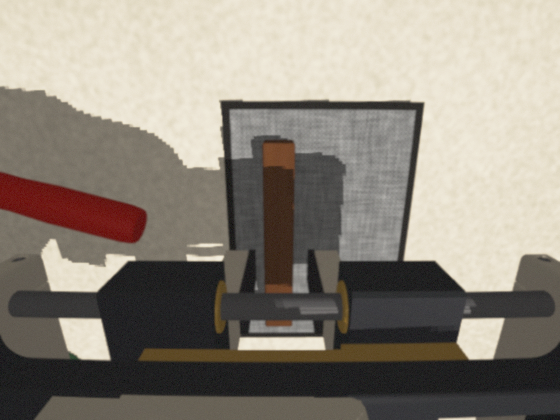

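The brown blank (column 279) is between the fingers. I descend and grip.

Call:
servo_tool:
  squeeze: 25
  targets:
    - {"dx":0.05,"dy":0,"dz":0,"spin":0,"grip":33}
    - {"dx":0.05,"dy":0,"dz":-2,"spin":0,"grip":33}
    - {"dx":0.05,"dy":0,"dz":-3.5,"spin":0,"grip":33}
    - {"dx":0.05,"dy":0,"dz":-4.1,"spin":0,"grip":33}
    - {"dx":0.05,"dy":0,"dz":-4.1,"spin":0,"grip":33}
    - {"dx":0.05,"dy":0,"dz":-4.1,"spin":0,"grip":15}
    - {"dx":0.05,"dy":0,"dz":-4.1,"spin":0,"grip":10}
    - {"dx":0.05,"dy":0,"dz":-4.1,"spin":0,"grip":10}
    - {"dx":0.05,"dy":0,"dz":-4.1,"spin":0,"grip":10}
    - {"dx":0.05,"dy":0,"dz":-4.1,"spin":0,"grip":10}

```text
time_s: 27.7
tcp_pos: [0.5283, 0.278, 0.0101]
eef_rot: [-179.9, -0.1, -5.5]
contact_force: [0.1, -0.7, 6.9]
gripper_width: 0.0187
```

Call:
servo_tool:
  targets:
    - {"dx":0,"dy":0,"dz":0,"spin":0,"grip":10}
    - {"dx":0,"dy":0,"dz":0,"spin":0,"grip":10}
    - {"dx":0,"dy":0,"dz":3,"spin":0,"grip":10}
    - {"dx":0,"dy":0,"dz":7,"spin":0,"grip":10}
    - {"dx":0,"dy":0,"dz":10,"spin":0,"grip":10}
    - {"dx":0.3,"dy":-3,"dz":10,"spin":0.05,"grip":10}
    - {"dx":0.6,"dy":-7,"dz":10,"spin":0.1,"grip":10}
    - {"dx":0.9,"dy":-11,"dz":10,"spin":0.2,"grip":10}
    - {"dx":1.3,"dy":-15,"dz":10,"spin":0.3,"grip":10}
    - {"dx":1.7,"dy":-19,"dz":10,"spin":0.357,"grip":10}

```text
time_s: 28.53
tcp_pos: [0.5442, 0.0859, 0.1094]
eef_rot: [-180.0, -0.1, 15.3]
contact_force: [0.3, -0.7, 0.0]
gripper_width: 0.0186
```

Call:
servo_tool:
  targets:
    - {"dx":0.3,"dy":-4,"dz":0,"spin":0,"grip":10}
    - {"dx":0.55,"dy":-7.5,"dz":0,"spin":0,"grip":10}
    - {"dx":0.55,"dy":-8.4,"dz":0,"spin":0,"grip":10}
    - {"dx":0.55,"dy":-8.4,"dz":-0.5,"spin":0,"grip":10}
    - {"dx":0.55,"dy":-8.4,"dz":-1,"spin":0,"grip":10}
    - {"dx":0.55,"dy":-8.4,"dz":-1.5,"spin":0,"grip":10}
    - {"dx":0.55,"dy":-8.4,"dz":-2,"spin":0,"grip":10}
    - {"dx":0.55,"dy":-8.4,"dz":-2,"spin":0,"grip":10}
    - {"dx":0.55,"dy":-8.4,"dz":-2,"spin":0,"grip":10}
    - {"dx":0.55,"dy":-8.4,"dz":-2,"spin":0,"grip":10}

```text
time_s: 29.37
tcp_pos: [0.55, 0.0041, 0.0885]
eef_rot: [180.0, 0.0, 15.0]
contact_force: [0.4, -1.3, 0.2]
gripper_width: 0.0187
```

```bash
python3 - <<'E'
from h import *
s=r.get_state();im=cap("wrist","w10.png")
print(s["tcp_pos"],s["eef_rot"],s["gripper_width"])
E
```

```text
[0.54995247 0.00405403 0.08849116] [1.79993490e+02 1.15767543e-02 1.50355193e+01] 0.018657210293285955
```

View pics/w10.png

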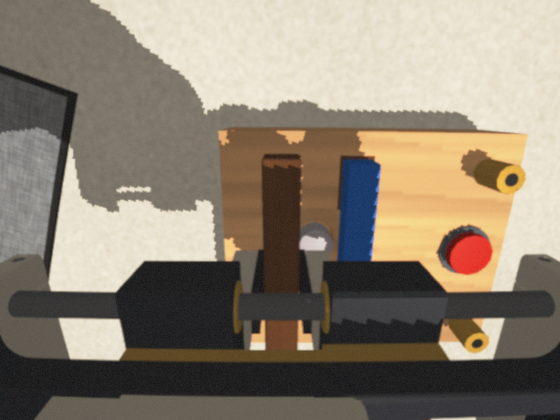

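The brown blank is held level over its row, and the blue one is back in place. I lower the brown one and check the force.

Call:
servo_tool:
  targets:
    - {"dx":0,"dy":-0.1,"dz":-1,"spin":0,"grip":10}
    - {"dx":0,"dy":-0.1,"dz":-2,"spin":0,"grip":10}
    - {"dx":0,"dy":-0.1,"dz":-2.6,"spin":0,"grip":10}
    - {"dx":0,"dy":-0.1,"dz":-3,"spin":0,"grip":10}
    - {"dx":0,"dy":-0.1,"dz":-3.2,"spin":0,"grip":10}
    - {"dx":0,"dy":-0.1,"dz":-3.2,"spin":0,"grip":10}
    - {"dx":0,"dy":-0.1,"dz":-3.2,"spin":0,"grip":10}
    - {"dx":0,"dy":-0.1,"dz":-3.2,"spin":0,"grip":10}
    - {"dx":0,"dy":-0.1,"dz":-3.2,"spin":0,"grip":10}
    - {"dx":0,"dy":-0.1,"dz":-3.2,"spin":0,"grip":10}

```text
time_s: 30.25
tcp_pos: [0.5499, 0.0023, 0.0565]
eef_rot: [180.0, 0.0, 15.0]
contact_force: [0.2, -0.2, -1.3]
gripper_width: 0.0188
```

Call:
servo_tool:
  targets:
    - {"dx":0,"dy":0,"dz":-0.1,"spin":0,"grip":10}
    - {"dx":0,"dy":0,"dz":-0.15,"spin":0,"grip":10}
    - {"dx":0,"dy":0,"dz":-0.15,"spin":0,"grip":20}
    - {"dx":0,"dy":0,"dz":-0.15,"spin":0,"grip":29}
    - {"dx":0,"dy":0,"dz":-0.15,"spin":0,"grip":29}
    - {"dx":0,"dy":0,"dz":-0.15,"spin":0,"grip":29}
    - {"dx":0,"dy":0,"dz":0.8,"spin":0,"grip":29}
    - {"dx":0,"dy":0,"dz":2.5,"spin":0,"grip":29}
    - {"dx":0,"dy":0,"dz":6,"spin":0,"grip":29}
    - {"dx":0,"dy":0,"dz":9,"spin":0,"grip":29}

```text
time_s: 31.08
tcp_pos: [0.5495, 0.0021, 0.148]
eef_rot: [180.0, 0.1, 15.0]
contact_force: [0.3, 0.1, -0.4]
gripper_width: 0.025
```

Call:
servo_tool:
  targets:
    - {"dx":-2,"dy":-0.5,"dz":3,"spin":0,"grip":29}
    - {"dx":-5,"dy":-1,"dz":6,"spin":0,"grip":29}
    - {"dx":-8,"dy":-1.5,"dz":9,"spin":0,"grip":29}
    - {"dx":-11,"dy":-1.9,"dz":12,"spin":0,"grip":29}
    - {"dx":-11,"dy":-1.9,"dz":15,"spin":0,"grip":29}
    - {"dx":-11,"dy":-1.9,"dz":16,"spin":0,"grip":29}
    - {"dx":-11,"dy":-1.9,"dz":16,"spin":0,"grip":29}
    - {"dx":-11,"dy":-1.9,"dz":16,"spin":0,"grip":29}
    - {"dx":-11,"dy":-1.9,"dz":16,"spin":0,"grip":29}
    - {"dx":-11,"dy":-1.9,"dz":16,"spin":0,"grip":29}

```text
time_s: 31.92
tcp_pos: [0.4395, -0.0168, 0.3053]
eef_rot: [180.0, 0.1, 15.0]
contact_force: [0.8, -0.1, -0.5]
gripper_width: 0.0255
```

```bash
python3 - <<'E'
from h import *
s=r.get_state();c=r.get_calibration("wrist");im=cap("wrist","w11.png")
print(s["tcp_pos"],s["eef_rot"],s["contact_force"])
H={"blank_walnut_center":.069,"blank_blue_center":.069,"board":.05,"plunger_top":.06,"disc_center":.028,"pad":.008}
for k,z in H.items():
    for d in r.cut_out(k,"wrist")[:2]: print(k,round(d["p"],2),np.round(d["extent"]),mask_top(c,d["mask"],z))
E
```

```text
[ 0.43947217 -0.01675182  0.30526095] [1.79993468e+02 1.48495134e-01 1.49556516e+01] [ 0.84303865 -0.05647891 -0.49280537]
blank_walnut_center 0.65 [283.  29. 298. 143.] [549.6   0.9 125.7  19.9  15. ]
blank_blue_center 0.71 [315.  36. 341. 149.] [554.6 -43.  124.9  21.8  14.5]
blank_blue_center 0.66 [474.   0. 544.  98.] [ 660.8 -231.6  116.6   25.6  -10. ]
board 0.71 [258.  23. 416. 156.] [558.2 -54.7 196.4 158.4 -74.9]
plunger_top 0.7 [381.  84. 405. 108.] [ 575.7 -121.4   28.6   28.6   20. ]
disc_center 0.84 [457. 140. 501. 180.] [ 528.9 -286.3   66.2   53.8  -87.2]
pad 0.69 [436. 120. 511. 196.] [ 528.9 -289.7  111.9  107.5  -74.3]
```

View pics/w11.png

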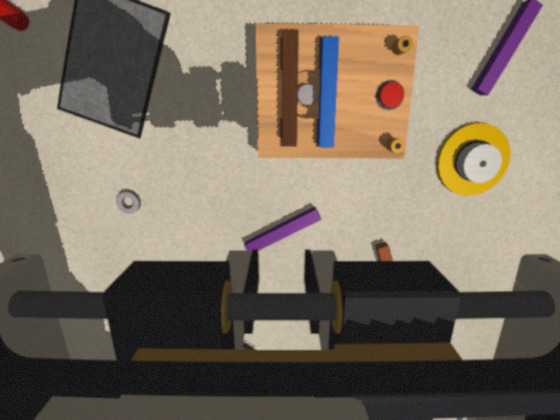

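The view shows the brown blank (290,88) and the blue one (328,91) back on their rows, within about 2 mm of their starts. The disc is on the pad, the plunger is down, and both bushings are standing (404,44 and 397,145). The arm is clear, so I hand in.

```bash
python3 -c "
from plant import r
print(r.close_job())"
```

```text
the job is handed in; nothing more can be done
None
```

The job is done and handed in at about 32 s of the 131 s allowed; the interface gave no verdict. I laid both blanks on the mat, pressed the plunger fully down, set the disc on the pad, then put each blank back in its own row.

**Last checks:**
- **Blanks:** brown about 2 mm and blue about 1.5 mm from where they started. Both are within 1° of the jig's x direction.
- **Disc:** the close view put it within 1 mm of the pad's centre. The more distant last view read 3.4 mm, where the disc's visible side stretches its outline. Both are inside the 15 mm limit.
- **Plunger and bushings:** the plunger showed down and both bushings standing in the last picture. I judged the bushings by eye and did not measure their shift.
- **Arm:** clear of everything, with no contact force beyond sensor noise.

**What went wrong:** one move was refused because "spin" was left out. It moved nothing, and I sent it again. The finding networks often ranked the purple bars as the blue blank, so I ruled those out by colour and by their place off the jig.

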